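# Close up the injector test stand

## Robot

A 6-joint arm with a two-finger parallel gripper is mounted at the origin on the work surface. World frame = base frame: x ahead of the robot, y to its left, z up, the work surface at z = 0. Lengths are in m, angles in rad, forces in N, time in s.
With the tool pointing down it reaches from about 0.25 to 0.775 m from the base axis. Payload 4 kg.
Tool frame: the origin (TCP) lies at the very end of the fingers, on their centre line; the grasp point (between the pads) lies arm.grasp_offset behind it (arm.grasp_offset is the distance from the TCP to the grasp point, in m); z points along the fingers, y is the line along which they close (so a half turn about z gives the same grasp; the last joint's range is limited). The gripper opens to 85 mm and grips with 20 to 120 N. Pads are 22 mm wide; open, the fingers measure 114 mm over their backs; the gripper's body (76 mm by 85 mm) begins 54 mm behind the grasp point. The pads swing forward as they close: fully open they stand 13 mm farther back than shut.
Start: joints at [-1.295, 0.087, 1.371, -0, 1.684, -0.103], TCP at [0.203, -0.511, 0.231] pointing down, gripper open.
Joint ranges: [-3.1, 3.1], [-0.76, 2.03], [0.27, 2.55], [-1.08, 4.22], [0.17, 2.65], [-2.57, 2.57]. Speed limits (rad/s): [2.79, 2.79, 3.14, 3.14, 3.14, 3.14].

## Interface

Orientations are given as a unit quaternion [x, y, z, w].
In Python, from cell import arm gives the robot as it stands.
- The arm moves only by the tool jog_arm, never from a script. Its argument "targets" is a list of rows, each a list of 7 numbers: the turn, a rotation vector about the tool's x, y, z each as a share of 1.5 rad, from -1 to 1, then the shift along the tool's x, y, z each as a share of 300 mm, from -1 to 1, then the closure, from -1 (fully open) to 1 (shut). A call has 1 to 20 rows; each row is the pose to reach, as a shift and turn from the pose commanded when the call began, along the tool's axes at that moment; what a row does not reach only later rows make up. A row lasts 1/10 s, in which the tool goes at most 50 mm and 8.59 degrees, less where a joint would pass 70% of its speed; a pose out of reach is approached as far as the arm can. A call with a number of a shift or a turn outside -1 to 1 is refused whole. A call with a gripper value outside its range is refused whole. The fingers move at their own pace and stop on an object; "force" is the grip in N (left out, the last holds). Time passes only in rows, so rows that repeat a pose let the fingers close. It gives the time, the measured TCP pose, the force, the opening and the grip force at its end, in the units of the state.
- arm.sense(): the state, without advancing time (a new reading comes with each control period).
- arm.snapshot(name): name is "scene" or "top" or "wrist"; returns the picture (480x640x3 uint8, red, green, blue); there is no depth.
- arm.get_calibration(name): a dict with "intrinsics" (3x3 intrinsics, pixels), "rvec" (rotation vector, rad) and "tvec" (3), from world to camera coordinates, as OpenCV has them. Camera axes: x right, y down, z forward; pixel columns grow to the right and rows downward; lengths in m; the calibration is good to about 2 mm. A picture is of the moment at which its call begins: read the wrist's pose just before it. get_calibration takes no time and is no camera call; for the wrist camera it gives the pose at the moment of the call.
- arm.hand_in(): hands the job in; it is judged then, once.
Trained networks look in the newest picture that a camera, given by its name, has taken for a name from the list of things; names that differ only in an ending like _2 or _b are one class to them, and where a whole thing is asked for, a point or a joint stands for the part that bears it (a point fixed in the world has none). Each returns a list of dicts, best first, with "confidence" (0 to 1); they miss things now and then, are a little off and sometimes report something else, mostly with a low value. They report only what shows in the picture. A call takes as long as a camera call.
- arm.silhouettes(query, camera): "region" (480x640 bool, what is visible of it) and "bbox" ([left, top, right, bottom] in pixels, round what is visible of it).
- arm.landmark_of(query, camera): "xy" ([column, row] in pixels: a listed point, or the origin of a listed thing).
The state is a dict: "clock": time; "joints": joint angles; "joint_vel": joint speeds; "effort": joint torques, N m; "tcp_pos": TCP position; "eef_rot": TCP orientation; "wrist_force": force on the tool from outside, world axes, zero at the start; "wrist_torque": the same for the moment, N m; "width": finger opening in m; "grip_force": force on a finger pad.
Only numpy, scipy, OpenCV 4.12 (cv2) and the standard library are available. Lean on these libraries where they do the work, as an engineer would, in place of code of your own. Each camera call takes 0.05 s, during which the arm holds its last target. There are 200 camera calls.

## Task

Get the injector test stand ready to run: push the injector carriage along its guide rods by its red knob until it is fully home against the blue stop block, then bring the clear safety hood down and press it shut until its catch snaps and the hood is fully down. Leave the tools and other things on the bench and on the stand as they lie.

Things in the scene. Friction and masses are not known exactly. Their poses are not given: they have to be found in the camera images.
- stand: grey injector test stand, fixed on the bench. Origin: on the bench, under the middle of the hood; x axis to its rear (hinge side), y to its left end (spray collector), z up. Cabinet: x -135..135 mm, y -270..190 mm, 80 mm high; its top is the deck, and the end at y -190..-270 mm is a tool ledge. Steel spray collector: 60 mm round, at x 20, y 91..155 mm, top 75 mm above the deck.
- stop_block (a point): centre of the top of the blue stop block (24 x 18 mm, 30 mm high) on the front guide rod of the stand, at x -50, y 57 mm, 30 mm above the deck. The home carriage plate rests against its bumper, and the injector's nozzle is then in the spray collector.
- carriage (a joint): gap in m between the injector carriage and its stop: 0 = fully home, 0.09 = farthest; it moves along the stand's +y as the gap closes. Starts 0.04 to 0.085. Slides stiffly (about 3 N), stays where left. Aluminium plate 130 (x) x 90 (y) mm, top 36 mm above the deck, on two rods along y; the clamped injector lies along y, axis 75 mm behind the knob, 30 mm thick. 0.9 kg.
- carriage_knob (a point): centre of the top face of the carriage's red knob: upright cylinder 28 mm in diameter, 26 mm high, 3 mm above the plate; top 65 mm above the deck, at x -55 mm, y minus the gap in the stand frame. Nothing higher than 36 mm above the deck stands within 30 mm of it.
- hood (a joint): hood angle in rad: 0 = fully shut; starts 1.15 to 1.35 open; stop at 1.45. A stiff hinge (0.75 N m) holds it where it is left; it does not fall. At about 0.064 (front edge 12 mm short of shut) its striker bar meets the spring roller of the catch: a downward push of 10 to 18 N on hood_top forces it past, and below about 0.03 it snaps down to 0 and is held.
- hood_hinge (a point): middle of the hood's hinge axis, on the stand at x 90 mm, 85 mm above the bench; the axis lies along the stand's y. Frame as the stand's. The black roller catch (52 mm wide, 24 mm high) stands on the deck in front of the hood at x -132..-96, y 0.
- hood_lip (a point): centre of the upper face of the yellow grip lip on the hood's front panel: 150 mm wide (y), standing out 26 mm (x), 12 mm thick. Its frame turns with the hood (shut: as the stand's). 193 mm in front of the hinge axis and 51 mm above it when shut.
- hood_top (a point): point on the outer top face of the hood, on its centre line, 30 mm behind the front edge: 150 mm in front of the hinge axis, 85 mm above it when shut (170 mm above the bench). Frame turns with the hood, z = outward normal. Hood: clear box with aluminium frame, open below, 180 deep (x) x 350 wide (y) x 85 mm high, walls 4 mm, hinged at its lower rear edge.
- spanner: steel spanner, 170 mm long, lying along the tool ledge of the stand; bystander. Origin near its middle, underside, x along its length.
- cup: small steel cup, 52 mm wide and 42 mm high, on the tool ledge of the stand; bystander. Origin under its centre.
- old_injector: used dark steel injector, 168 mm long, 30 mm thick, lying on the bench left of the stand; bystander. Origin near its middle, underside, x along its length.
- screwdriver: yellow-handled screwdriver, 220 mm long, lying on the bench left of the stand; bystander. Origin near its middle, underside, x along its length.
- oil_bottle: amber bottle of test oil, 68 mm wide and 170 mm high, standing left of the stand; bystander. Origin under its centre.
- cover_plate: flat yellowish metal cover plate, 240 x 75 x 5 mm, lying on the bench to the left of the robot; bystander. Origin under its centre.
- hammer: hammer with a wooden handle, 270 mm long, lying on the bench to the right of the robot; bystander. Origin near its middle, underside, x along the handle.
- parts_tray: open orange tray of parts, 190 x 150 x 60 mm, on the bench right of the stand; bystander. Origin under its centre.

How it is judged:
On the way, in this order (a step that is already met when the one before it is completed fails the run):
1. the injector carriage is home against its stop (gap under 4 mm) (value of joint carriage below 0.004 m), for 0.2 s.
2. the hood is pressed shut past its catch (under 0.02 rad) (value of joint hood below 0.02 rad), for 0.2 s.
At the end, for the whole second after the job is handed in: The carriage gap is under 4 mm, the hood is shut past its catch (under 0.02 rad, about 4 mm at its front edge) and at rest, and each bystander is within 30 mm of where it lay (value of joint carriage below 0.004 m and value of joint hood below 0.02 rad and velocity of joint hood below 0.05 rad/s and distance of each of spanner, cup, old_injector, screwdriver, oil_bottle, cover_plate, hammer, parts_tray from where it was at the start of the episode below 0.03 m); the robot touches nothing.
It fails at once if a bystander is knocked 30 mm or more from its place, or the bottle or cup is tipped over (distance of any of spanner, cup, old_injector, screwdriver, oil_bottle, cover_plate, hammer, parts_tray from where it was at the start of the episode above 0.03 m or angle between any of oil_bottle, cup's own z axis and vertical above 0.6 rad).
It also fails if it takes over 54 s, if anything falls off the work surface, if the arm or the gripper's body presses on something with over 40 N, if the wrist force passes 120 N, or if a joint passes its speed limit or range.

## Working session

There is one attempt and no reset: what is moved stays moved. The work goes in short steps, Python scripts to look and compute and a tool call to move; the robot and the scene stay as the last step left them, time stands still between calls to the robot, and variables do not carry over. Pictures are saved under pics/ and viewed, at most 10 in all, crops included, and the job is handed in when it is done.

Besides the shell and the picture viewer there is one more tool, called after "Emit:" by a JSON object that holds its "name" and its "arguments", one argument or row to a line. jog_arm: Moves the arm, as the interface text tells. Shift numbers are shares of 300 mm and turn numbers shares of 1.5 rad, none past 1 either way. Its arguments: {"type":"object","properties":{"targets":{"type":"array","items":{"type":"array","items":{"type":"number","minimum":-1,"maximum":1}}},"force":{"type":"number"}},"required":["targets"]}

```bash
mkdir -p pics
cat > h.py <<'E'
import numpy as np, cv2
from scipy.spatial.transform import Rotation as R
from cell import arm
def cal(c):
    k=arm.get_calibration(c); return np.array(k["intrinsics"],float),cv2.Rodrigues(np.array(k["rvec"],float))[0],np.array(k["tvec"],float).ravel()
def ray(c,xy):
    K,Rm,t=cal(c); d=Rm.T@np.linalg.inv(K)@np.array([xy[0],xy[1],1.]); return -Rm.T@t,d
def atz(c,xy,z):
    o,d=ray(c,xy); return o+d*(z-o[2])/d[2]
def proj(c,P):
    K,Rm,t=cal(c); p=K@(Rm@np.asarray(P,float)+t); return p[:2]/p[2]
def tri(a,b):
    o1,d1=a;o2,d2=b; d1=d1/np.linalg.norm(d1);d2=d2/np.linalg.norm(d2)
    s=np.linalg.lstsq(np.c_[d1,-d2],o2-o1,rcond=None)[0]; p=o1+s[0]*d1;q=o2+s[1]*d2
    return (p+q)/2,np.linalg.norm(p-q)
E
python3 - <<'E'
from h import *
ims={}
for c in("scene","top"):
    ims[c]=arm.snapshot(c); cv2.imwrite(f"pics/{c}0.png",ims[c][:,:,::-1])
np.set_printoptions(precision=4,suppress=True)
for q in("stand","stop_block","carriage_knob","hood_hinge","hood_lip","hood_top"):
    r={}
    for c in("scene","top"):
        l=arm.landmark_of(q,c)
        if l: r[c]=l[0]["xy"]; print(q,c,np.array(l[0]["xy"]),round(l[0]["confidence"],2))
    if len(r)==2: print("  tri",*tri(ray("scene",r["scene"]),ray("top",r["top"])))
s=arm.sense();print(s["clock"],s["tcp_pos"],s["eef_rot"],arm.grasp_offset)
E
```

```text
stand top [306.2 256.4] 0.75
stop_block scene [336.5 207.2] 0.63
stop_block top [282.9 262. ] 0.66
  tri [0.489  0.0991 0.141 ] 0.0007512470260177379
carriage_knob scene [298.6 217.5] 0.74
hood_hinge top [313.5 222.5] 0.62
hood_lip scene [328.5 221.6] 0.62
hood_lip top [313.8 215.9] 0.97
  tri [0.5849 0.0098 0.2965] 0.003507059705485414
hood_top scene [338.5 244.6] 0.88
hood_top top [314.3 201.1] 0.62
  tri [0.6321 0.0083 0.2569] 0.0024432591224065507
0.7 [ 0.2034 -0.511   0.2314] [ 0.9821  0.1882 -0.      0.0001] 0.0187
```

View pics/scene0.png

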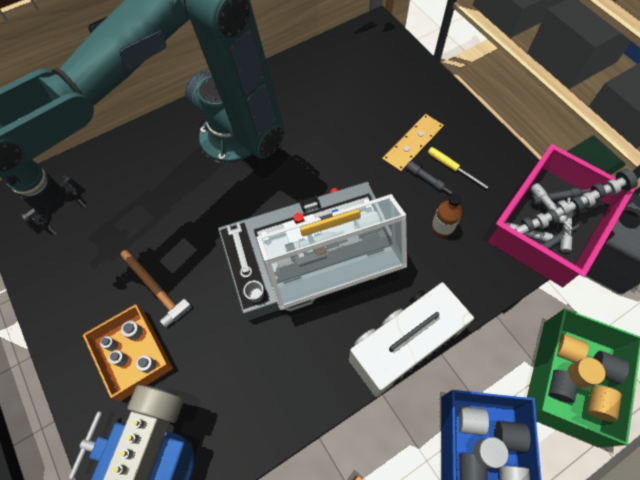

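View pics/top0.png

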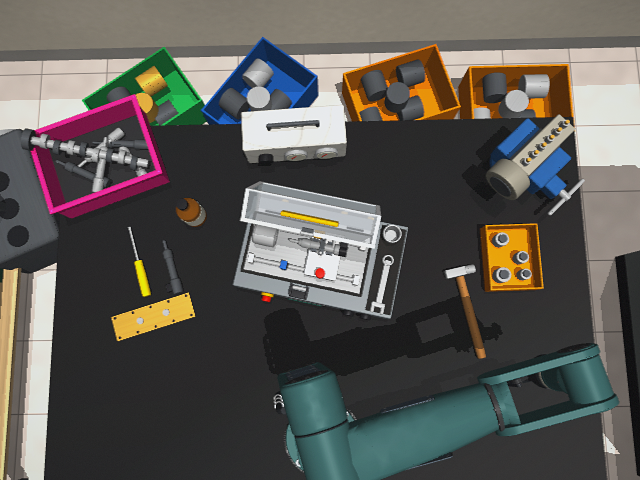

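The pictures show the stand at around (315,255) in top, with its front facing the robot. The red knob is at (320,272), the blue stop at (284,265), and the hood stands open with its yellow lip at (309,218). The bystanders are clear of the stand, except the spanner and cup on its ledge at the right. Next I fit the stand pose, gap and hood angle.

```bash
cat > fit.py <<'E'
from h import *
from scipy.optimize import least_squares
np.set_printoptions(precision=4,suppress=True)
def hoodpt(dx,y,dz,a): # dx<0 in front of hinge, when shut
    # opening raises the front: rotate about +y
    return np.array([.09+dx*np.cos(a)+dz*np.sin(a), y, .085-dx*np.sin(a)+dz*np.cos(a)])
def W(p,P):
    c,s=np.cos(p[2]),np.sin(p[2]); return np.array([p[0]+c*P[0]-s*P[1],p[1]+s*P[0]+c*P[1],P[2]])
def model(p):
    a=p[4]; return dict(stop_block=W(p,[-.05,.057,.11]),carriage_knob=W(p,[-.055,-p[3],.145]),hood_hinge=W(p,[.09,0,.085]),
    hood_lip=W(p,hoodpt(-.193,0,.051,a)),hood_top=W(p,hoodpt(-.15,0,.085,a)),fr=W(p,[-.135,-.27,.08]),fl=W(p,[-.135,.19,.08]),rr=W(p,[.135,-.27,.08]))
def fit(obs,x0):
    f=lambda p:np.concatenate([(proj(c,model(p)[q])-xy) for q,c,xy in obs])
    r=least_squares(f,x0,loss="soft_l1",f_scale=2); return r.x,f(r.x).reshape(-1,2)
E
python3 - <<'E'
from fit import *
im=arm.snapshot("top"); im2=arm.snapshot("scene")
def red(im,box):
    h=cv2.cvtColor(im,cv2.COLOR_RGB2HSV); m=((h[...,0]<8)|(h[...,0]>172))&(h[...,1]>150)&(h[...,2]>90)
    x0,y0,x1,y1=box; v,u=np.nonzero(m[y0:y1,x0:x1]); return np.array([u.mean()+x0,v.mean()+y0]),len(u)
print(red(im,(305,258,335,285)),red(im2,(288,205,310,226)))
obs=[("carriage_knob","top",red(im,(305,258,335,285))[0]),("carriage_knob","scene",np.array([298.6,217.5])),
("stop_block","top",np.array([282.9,262.])),("fr","top",np.array([391,317.])),("fl","top",np.array([234,285.])),("rr","top",np.array([408,227.]))]
for q in("hood_lip","hood_top"):
  for c in("top","scene"):
    l=arm.landmark_of(q,c)
    if l: obs.append((q,c,np.array(l[0]["xy"])))
p,e=fit(obs,[.53,0.02,.1,.06,1.25]); print(p)
for o,r in zip(obs,e): print(o[:2],o[2],r)
for k,v in model(p).items(): print(k,v)
for q in("cup","spanner","oil_bottle"):
    l=arm.landmark_of(q,"top")
    if l: print(q,atz("top",l[0]["xy"],0.08))
d=im.copy()
for k,v in model(p).items():
    cv2.circle(d,tuple(int(round(t)) for t in proj("top",v)),1,(0,255,0),-1)
d2=im2.copy()
for k,v in model(p).items():
    cv2.circle(d2,tuple(int(round(t)) for t in proj("scene",v)),1,(0,255,0),-1)
o=np.hstack([cv2.resize(d[170:330,220:420],None,fx=2,fy=2,),cv2.resize(d2[165:325,210:410],None,fx=2,fy=2)])
cv2.imwrite("pics/fit.png",o[:,:,::-1])
E
```

```text
(array([319.4658, 272.8904]), 73) (array([298.0667, 217.12  ]), 75)
[ 0.5243  0.032  -0.2265  0.0493  1.1977]
('carriage_knob', 'top') [319.4658 272.8904] [ 0.7289 -1.1771]
('carriage_knob', 'scene') [298.6 217.5] [ 0.1858 -1.0737]
('stop_block', 'top') [282.9 262. ] [0.8858 1.5216]
('fr', 'top') [391. 317.] [0.3114 0.9921]
('fl', 'top') [234. 285.] [-1.2505 -0.8376]
('rr', 'top') [408. 227.] [ 0.9146 -1.2809]
('hood_lip', 'top') [311.2 216.2] [-0.7506 -1.312 ]
('hood_lip', 'scene') [330.7 222.9] [0.7227 1.6075]
('hood_top', 'top') [314.7 198.9] [-0.0806  0.6942]
('hood_top', 'scene') [339.1 249.9] [-0.9376 -3.338 ]
stop_block [0.4884 0.0988 0.11  ]
carriage_knob [ 0.4597 -0.0037  0.145 ]
hood_hinge [0.612  0.0118 0.085 ]
hood_lip [0.5897 0.0169 0.2833]
hood_top [0.6359 0.0063 0.2557]
fr [ 0.3321 -0.2008  0.08  ]
fl [0.4354 0.2474 0.08  ]
rr [ 0.5952 -0.2614  0.08  ]
cup [ 0.5678 -0.2111  0.08  ]
spanner [ 0.4334 -0.1787  0.08  ]
oil_bottle [0.6245 0.3566 0.08  ]
```

View pics/fit.png

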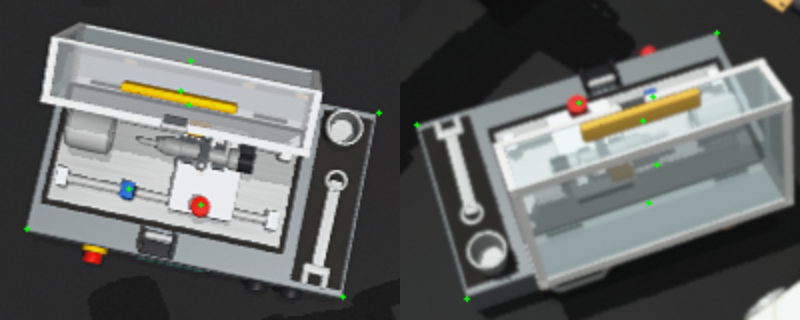

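The fit is good to about 2 px: stand yaw -0.227, gap 49 mm, hood 1.20. The plan is to push the knob with the shut fingers, closing axis along the stand's y.

Emit:
{"name": "jog_arm", "arguments": {
  "targets": [
    [0,0,0.403,0.667,-0.567,-0.05,1],
    [0,0,0.403,0.667,-0.567,-0.05,1],
    [0,0,0.403,0.667,-0.567,-0.05,1],
    [0,0,0.403,0.667,-0.567,-0.05,1],
    [0,0,0.403,0.667,-0.567,-0.05,1],
    [0,0,0.403,0.667,-0.567,-0.05,1],
    [0,0,0.403,0.667,-0.567,-0.05,1],
    [0,0,0.403,0.667,-0.567,-0.05,1],
    [0,0,0.403,0.667,-0.567,-0.05,1],
    [0,0,0.403,0.667,-0.567,-0.05,1]
  ],
  "force": 20
}}

```text
clock: 2.15
tcp_pos: [0.3259, -0.28, 0.246]
eef_rot: [0.994, -0.114, -0.0, -0.0]
wrist_force: [0.5, 0.1, -0.2]
width: 0.0001
grip_force: 0.0
```

```bash
cat > go.py <<'E'
from fit import *
import sys
P=[0.5243,0.032,-0.2265,0.0493,1.1977]
s=arm.sense(); Rt=R.from_quat(s["eef_rot"]).as_matrix(); t=np.array(s["tcp_pos"])
c,sn=np.cos(P[2]),np.sin(P[2]); d=t[:2]-P[:2]
print("clock",s["clock"],"stand-frame tcp",[c*d[0]+sn*d[1],-sn*d[0]+c*d[1],t[2]],"F",np.array(s["wrist_force"]),"w",s["width"],"q",np.array(s["joints"]))
print("tool axes in stand",(np.array([[c,sn,0],[-sn,c,0],[0,0,1]])@Rt).round(3).tolist())
if len(sys.argv)>1:
    g=W(P,[float(v) for v in sys.argv[1:4]]); print("shares",Rt.T@(g-t)/.3)
E
python3 go.py -.055 -.095 .25
```

```text
clock 2.15 stand-frame tcp [np.float64(-0.12331659261832982), np.float64(-0.3485465734413721), np.float64(0.2460239405193136)] F [ 0.5062  0.1142 -0.2116] w 9.362662758026781e-05 q [-0.8416 -0.1866  1.6036 -0.0004  1.725   0.9568]
tool axes in stand [[1.0, -0.001, -0.001], [-0.001, -1.0, 0.0], [-0.001, 0.0, -1.0]]
shares [ 0.2267 -0.8454 -0.0134]
```

Emit:
{"name": "jog_arm", "arguments": {
  "targets": [
    [0,0,0,0.227,-0.845,0,1],
    [0,0,0,0.227,-0.845,0,1],
    [0,0,0,0.227,-0.845,0,1],
    [0,0,0,0.227,-0.845,0,1],
    [0,0,0,0.227,-0.845,0,1],
    [0,0,0,0.227,-0.845,0,1],
    [0,0,0,0.227,-0.845,0,1],
    [0,0,0,0.227,-0.845,0.2,1],
    [0,0,0,0.227,-0.845,0.3,1],
    [0,0,0,0.227,-0.845,0.4,1],
    [0,0,0,0.227,-0.845,0.4,1],
    [0,0,0,0.227,-0.845,0.4,1]
  ]
}}

```text
clock: 3.35
tcp_pos: [0.4493, -0.0488, 0.1267]
eef_rot: [0.993, -0.114, -0.0, 0.0]
wrist_force: [0.4, -0.4, 0.1]
width: -0.0002
grip_force: 0.0
```

```bash
python3 go.py -.055 -.05 .126
python3 - <<'E'
from h import *
a=arm.snapshot("scene");b=arm.snapshot("wrist")
o=np.hstack([cv2.resize(a[130:310,200:400],(500,450)),cv2.resize(b,(300,225)).copy() if 0 else cv2.copyMakeBorder(cv2.resize(b,(300,225)),0,225,0,0,0)])
cv2.imwrite("pics/c1.png",o[:,:,::-1])
E
```

```text
clock 3.35 stand-frame tcp [np.float64(-0.05496494285681168), np.float64(-0.09562669046904003), np.float64(0.12673681838984713)] F [ 0.4316 -0.359   0.115 ] w -0.00018158878259519584 q [-0.2334 -0.0876  1.7548 -0.0007  1.4747  1.5658]
tool axes in stand [[1.0, -0.002, -0.0], [-0.002, -1.0, -0.001], [-0.0, 0.001, -1.0]]
shares [-0.0004 -0.1521  0.0024]
```

View pics/c1.png

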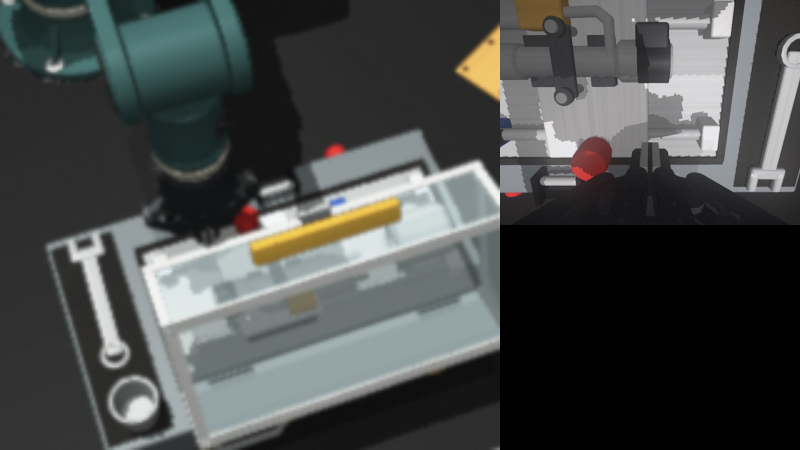

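The shut fingers stand just beside the knob on its -y side, level with it. Pushing now.

Emit:
{"name": "jog_arm", "arguments": {
  "targets": [
    [0,0,0,0,-0.03,0,1],
    [0,0,0,0,-0.06,0,1],
    [0,0,0,0,-0.09,0,1],
    [0,0,0,0,-0.12,0,1],
    [0,0,0,0,-0.15,0,1],
    [0,0,0,0,-0.18,0,1],
    [0,0,0,0,-0.2,0,1],
    [0,0,0,0,-0.2,0,1]
  ]
}}

```text
clock: 4.25
tcp_pos: [0.4626, 0.013, 0.1257]
eef_rot: [0.994, -0.112, -0.001, -0.001]
wrist_force: [0.1, 0.3, 0.0]
width: -0.0002
grip_force: 0.0
```

```bash
python3 go.py
```

```text
clock 4.25 stand-frame tcp [np.float64(-0.05583894598957456), np.float64(-0.03235928510736006), np.float64(0.1257386796871238)] F [0.1222 0.3271 0.0241] w -0.00016194172279141944 q [-0.0959 -0.0612  1.7323  0.002   1.472   1.6988]
tool axes in stand [[1.0, 0.002, -0.002], [0.002, -1.0, 0.002], [-0.002, -0.002, -1.0]]
```

Emit:
{"name": "jog_arm", "arguments": {
  "targets": [
    [0,0,0,0,-0.01,0,1],
    [0,0,0,0,-0.02,0,1],
    [0,0,0,0,-0.03,0,1],
    [0,0,0,0,-0.03,0,1]
  ]
}}

```text
clock: 4.65
tcp_pos: [0.4639, 0.0189, 0.1256]
eef_rot: [0.994, -0.113, -0.001, 0.002]
wrist_force: [-3.5, -6.1, 0.5]
width: -0.0002
grip_force: 3.2
```

```bash
python3 go.py;  python3 - <<'E'
from h import *
a=arm.snapshot("scene");b=arm.snapshot("wrist");c=arm.snapshot("top")
o=np.hstack([cv2.resize(a[165:265,240:360],(480,400)),cv2.resize(b,(320,240))]) if 0 else np.hstack([cv2.resize(a[150:270,230:390],(400,300)),cv2.resize(b,(400,300))])
cv2.imwrite("pics/c2.png",o[:,:,::-1])
E
```

```text
clock 4.65 stand-frame tcp [np.float64(-0.055958508847546676), np.float64(-0.02631148328736102), np.float64(0.1256144781702167)] F [-3.5199 -6.0773  0.4539] w -0.0001953256370877446 q [-0.0791 -0.0563  1.7279 -0.0033  1.4729  1.7181]
tool axes in stand [[1.0, 0.0, -0.002], [0.0, -1.0, -0.004], [-0.002, 0.004, -1.0]]
```

View pics/c2.png

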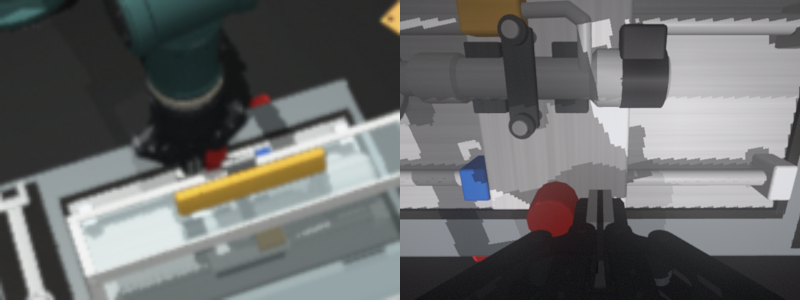

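The knob (550,205 in the wrist half) is in contact, and the plate edge is close to the blue block at (475,178). I push on until the force rises.

Emit:
{"name": "jog_arm", "arguments": {
  "targets": [
    [0,0,0,0,-0.01,0,1],
    [0,0,0,0,-0.02,0,1],
    [0,0,0,0,-0.02,0,1],
    [0,0,0,0,-0.02,0,1]
  ]
}}

```text
clock: 5.2
tcp_pos: [0.4639, 0.0193, 0.1257]
eef_rot: [0.993, -0.114, -0.002, 0.008]
wrist_force: [-7.0, -20.6, 2.0]
width: -0.0004
grip_force: 10.8
```

```bash
python3 go.py
```

```text
clock 5.2 stand-frame tcp [np.float64(-0.055984775222772676), np.float64(-0.02598023293792716), np.float64(0.125724218905953)] F [ -6.9645 -20.6305   2.0415] w -0.00036798637003655337 q [-0.07   -0.0532  1.7248 -0.0152  1.4756  1.7307]
tool axes in stand [[1.0, -0.002, -0.003], [-0.002, -1.0, -0.016], [-0.003, 0.016, -1.0]]
```

22 N with no more travel: the carriage is home. Back off, then up.

Emit:
{"name": "jog_arm", "arguments": {
  "targets": [
    [0,0,0,0,0.05,0,1],
    [0,0,0,0,0.08,0,1],
    [0,0,0,-0.08,0.08,-0.15,1],
    [0,0,0,-0.1,0.08,-0.3,1],
    [0,0,0,-0.1,0.08,-0.95,1],
    [0,0,0,-0.1,0.08,-0.95,1],
    [0,0,0,-0.1,0.08,-0.95,1],
    [0,0,0,-0.1,0.08,-0.95,1],
    [0,0,0,-0.1,0.08,-0.95,1],
    [0,0,0,-0.1,0.08,-0.95,1]
  ]
}}

```text
clock: 6.2
tcp_pos: [0.4322, 0.0097, 0.4125]
eef_rot: [0.994, -0.112, 0.002, -0.001]
wrist_force: [0.8, -0.7, -0.3]
width: -0.0001
grip_force: 0.0
```

```bash
python3 go.py .15 0 .40
python3 - <<'E'
from fit import *
a=arm.snapshot("scene");b=arm.snapshot("wrist");c=arm.snapshot("top")
P=[0.5243,0.032,-0.2265,0.0493,1.1977]
for cam in("scene","top","wrist"):
  for q in("carriage_knob","hood_top","hood_lip","stop_block"):
    l=arm.landmark_of(q,cam)
    if l: print(q,cam,np.array(l[0]["xy"]),l[0]["confidence"], "model gap0", proj(cam,model([*P[:3],0,P[4]])[q]))
E
```

```text
clock 6.2 stand-frame tcp [np.float64(-0.08474810381214878), np.float64(-0.04239879403633093), np.float64(0.4124578369764757)] F [ 0.7555 -0.6526 -0.3123] w -0.00012886078762125222 q [-0.1096 -0.1402  1.2339  0.0011  2.0446  1.6866]
tool axes in stand [[1.0, 0.002, 0.003], [0.002, -1.0, 0.001], [0.003, -0.001, -1.0]]
shares [ 0.7826 -0.14    0.0442]
carriage_knob scene [313.6 211.2] 0.72 model gap0 [315.9259 211.0493]
hood_top scene [336.5 247.6] 0.85 model gap0 [338.166  246.5506]
hood_lip scene [329.2 220.2] 0.94 model gap0 [331.4258 224.4965]
stop_block scene [336.1 212.9] 0.56 model gap0 [335.9854 212.667 ]
carriage_knob top [394.1 235.7] 0.69 model gap0 [302.6258 268.0248]
hood_top top [315.1 197.2] 0.61 model gap0 [314.6105 199.602 ]
hood_lip top [313.6 216. ] 0.84 model gap0 [310.4407 214.8964]
stop_block top [282.4 260.6] 0.97 model gap0 [283.779  263.5287]
carriage_knob wrist [275.5 161. ] 0.73 model gap0 [275.0963 158.9177]
hood_lip wrist [  9.1 298.7] 0.31 model gap0 [242.6454 -30.3544]
stop_block wrist [225.9 153.4] 0.93 model gap0 [223.9001 149.968 ]
```

Gap 0 matches the wrist view of the knob to within 2 px. Now over and behind the hood.

Emit:
{"name": "jog_arm", "arguments": {
  "targets": [
    [0,0,0,0.15,-0.03,0.02,1],
    [0,0,0,0.3,-0.06,0.02,1],
    [0,0,0,0.45,-0.09,0.02,1],
    [0,0,0,0.6,-0.12,0.02,1],
    [0,0,0,0.8,-0.14,0.02,1],
    [0,0,0,0.8,-0.14,0.02,1],
    [0,0,0,0.8,-0.14,0.02,1],
    [0,0,0,0.8,-0.14,0.02,1],
    [0,0,0,0.8,-0.14,0.15,1],
    [0,0,0,0.8,-0.14,0.28,1],
    [0,0,0,0.8,-0.14,0.4,1],
    [0,0,0,0.8,-0.14,0.52,1],
    [0,0,0,0.8,-0.14,0.52,1],
    [0,0,0,0.8,-0.14,0.52,1]
  ]
}}

```text
clock: 8.35
tcp_pos: [0.674, -0.0033, 0.2577]
eef_rot: [0.994, -0.113, 0.001, 0.0]
wrist_force: [0.4, 1.3, 1.3]
width: 0.0001
grip_force: 0.0
```

```bash
python3 go.py
python3 - <<'E'
from fit import *
a=arm.snapshot("scene");cv2.imwrite("pics/c3.png",cv2.resize(a[110:320,220:430],(630,600))[:,:,::-1])
P=[0.5243,0.032,-0.2265]
s=arm.sense(); Rt=R.from_quat(s["eef_rot"]).as_matrix(); t=np.array(s["tcp_pos"])
for a in np.r_[np.arange(1.2,0,-.1),0.05,0,-.05]:
    h=hoodpt(-.15,0,.085,a)+[.011,0,0]; print(round(a,2),(Rt.T@(W(P,h)-t)/.3).round(3),h)
E
```

```text
clock 8.35 stand-frame tcp [np.float64(0.1538080996598598), np.float64(-0.000762440642946137), np.float64(0.2576776261240039)] F [0.372  1.2726 1.3461] w 0.00011675466209043936 q [-0.0889  0.3674  0.9833 -0.0001  1.789   1.7074]
tool axes in stand [[1.0, 0.001, 0.002], [0.001, -1.0, 0.0], [0.002, -0.0, -1.0]]
1.2 [-0.097 -0.002  0.013] [0.1259 0.     0.2556]
1.1 [-0.154 -0.002  0.008] [0.1087 0.     0.2572]
1.0 [-0.212 -0.002  0.008] [0.0915 0.     0.2571]
0.9 [-0.269 -0.002  0.013] [0.0743 0.     0.2553]
0.8 [-0.325 -0.002  0.025] [0.0575 0.     0.2518]
0.7 [-0.38  -0.002  0.042] [0.041  0.     0.2466]
0.6 [-0.433 -0.002  0.064] [0.0252 0.     0.2398]
0.5 [-0.483 -0.002  0.091] [0.0101 0.     0.2315]
0.4 [-0.531 -0.002  0.124] [-0.0041  0.      0.2217]
0.3 [-0.575 -0.003  0.161] [-0.0172  0.      0.2105]
0.2 [-0.615 -0.003  0.202] [-0.0291  0.      0.1981]
0.1 [-0.651 -0.003  0.247] [-0.0398  0.      0.1846]
0.05 [-0.667 -0.003  0.271] [-0.0446  0.      0.1774]
0.0 [-0.682 -0.003  0.295] [-0.049  0.     0.17 ]
-0.05 [-0.695 -0.003  0.32 ] [-0.0531  0.      0.1624]
```

View pics/c3.png

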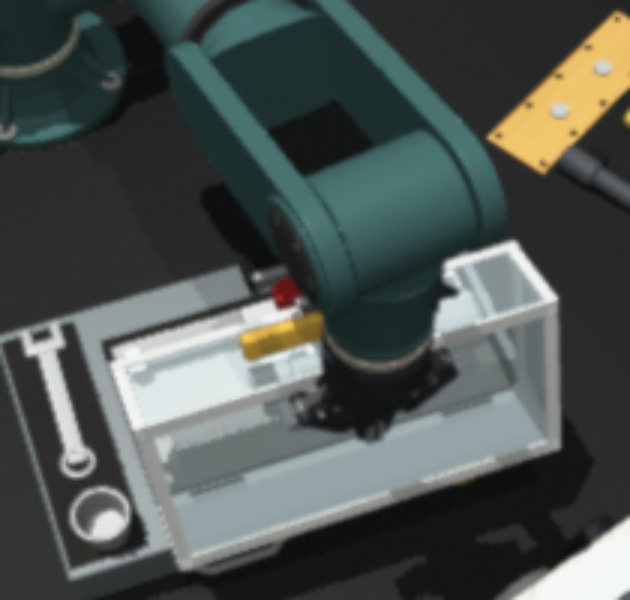

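The fingers stand behind the top panel and clear of it. Sweeping the hood down along its arc.

Emit:
{"name": "jog_arm", "arguments": {
  "targets": [
    [0,0,0,-0.06,0,0.013,1],
    [0,0,0,-0.097,0,0.013,1],
    [0,0,0,-0.125,0,0.01,1],
    [0,0,0,-0.154,0,0.008,1],
    [0,0,0,-0.183,0,0.008,1],
    [0,0,0,-0.212,0,0.008,1],
    [0,0,0,-0.24,0,0.01,1],
    [0,0,0,-0.269,0,0.013,1],
    [0,0,0,-0.297,0,0.019,1],
    [0,0,0,-0.325,0,0.025,1],
    [0,0,0,-0.353,0,0.033,1],
    [0,0,0,-0.38,0,0.042,1],
    [0,0,0,-0.407,0,0.053,1],
    [0,0,0,-0.433,0,0.064,1],
    [0,0,0,-0.458,0,0.077,1],
    [0,0,0,-0.483,0,0.091,1]
  ]
}}

```text
clock: 10.0
tcp_pos: [0.5345, 0.0291, 0.2327]
eef_rot: [0.994, -0.113, 0.003, -0.0]
wrist_force: [-2.0, 0.2, 7.0]
width: 0.0002
grip_force: 3.0
```

```bash
python3 go.py
python3 - <<'E'
from fit import *
a=arm.snapshot("scene");cv2.imwrite("pics/c4.png",cv2.resize(a[110:320,220:430],(630,600))[:,:,::-1])
P=[0.5243,0.032,-0.2265]
s=arm.sense(); Rt=R.from_quat(s["eef_rot"]).as_matrix(); t=np.array(s["tcp_pos"])
for a in np.r_[np.arange(.5,0,-.1),0.05,0,-.05]:
    h=hoodpt(-.15,0,.085,a)+[.011,0,0]; print(round(a,2),(Rt.T@(W(P,h)-t)/.3).round(3),h)
E
```

```text
clock 10.0 stand-frame tcp [np.float64(0.01055656594401717), np.float64(-0.0005871218699006892), np.float64(0.23271284311851015)] F [-2.0058  0.1622  7.0268] w 0.0002011665328401745 q [-0.0517  0.049   1.4085  0.0001  1.6771  1.7447]
tool axes in stand [[1.0, 0.001, 0.007], [0.001, -1.0, 0.001], [0.007, -0.001, -1.0]]
0.5 [ 0.003 -0.002  0.   ] [0.0101 0.     0.2315]
0.4 [-0.044 -0.002  0.033] [-0.0041  0.      0.2217]
0.3 [-0.088 -0.002  0.07 ] [-0.0172  0.      0.2105]
0.2 [-0.128 -0.002  0.111] [-0.0291  0.      0.1981]
0.1 [-0.164 -0.002  0.156] [-0.0398  0.      0.1846]
0.05 [-0.18  -0.002  0.18 ] [-0.0446  0.      0.1774]
0.0 [-0.195 -0.002  0.204] [-0.049  0.     0.17 ]
-0.05 [-0.208 -0.002  0.23 ] [-0.0531  0.      0.1624]
```

View pics/c4.png

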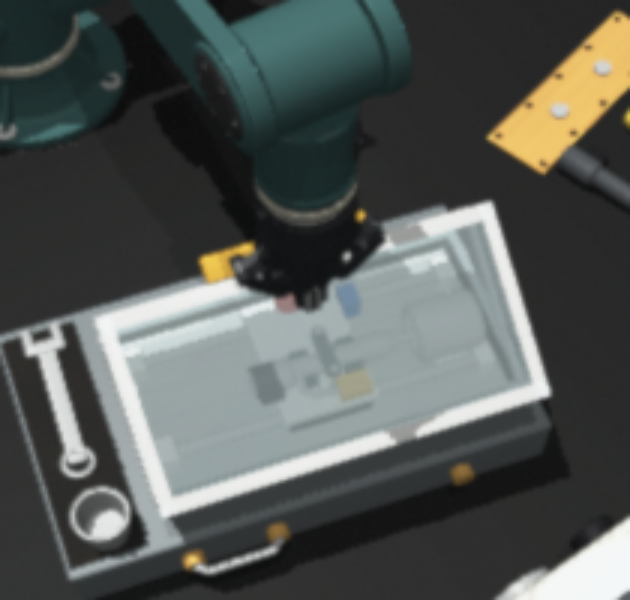

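The hood follows and is about half closed. Continuing down to the catch.

Emit:
{"name": "jog_arm", "arguments": {
  "targets": [
    [0,0,0,-0.022,0,0.016,1],
    [0,0,0,-0.044,0,0.033,1],
    [0,0,0,-0.066,0,0.051,1],
    [0,0,0,-0.088,0,0.07,1],
    [0,0,0,-0.108,0,0.09,1],
    [0,0,0,-0.128,0,0.111,1],
    [0,0,0,-0.146,0,0.133,1],
    [0,0,0,-0.164,0,0.156,1],
    [0,0,0,-0.172,0,0.168,1],
    [0,0,0,-0.18,0,0.18,1],
    [0,0,0,-0.188,0,0.192,1],
    [0,0,0,-0.193,0,0.204,1],
    [0,0,0,-0.195,0,0.212,1],
    [0,0,0,-0.195,0,0.212,1]
  ]
}}

```text
clock: 11.45
tcp_pos: [0.4797, 0.0415, 0.1727]
eef_rot: [0.994, -0.113, 0.006, -0.0]
wrist_force: [-6.0, 0.5, 14.3]
width: -0.0002
grip_force: 6.8
```

```bash
python3 go.py
```

```text
clock 11.45 stand-frame tcp [np.float64(-0.04564488313078002), np.float64(-0.0007463292499445724), np.float64(0.1727499442317931)] F [-6.0228  0.5098 14.2853] w -0.0001660010782796386 q [-0.0309 -0.0559  1.6321 -0.0009  1.5532  1.7659]
tool axes in stand [[1.0, 0.001, 0.012], [0.001, -1.0, 0.001], [0.012, -0.001, -1.0]]
```

Emit:
{"name": "jog_arm", "arguments": {
  "targets": [
    [0,0,0,0,0,0.01,1],
    [0,0,0,0,0,0.018,1],
    [0,0,0,0,0,0.018,1],
    [0,0,0,0,0,0.018,1]
  ]
}}

```text
clock: 11.85
tcp_pos: [0.4789, 0.0418, 0.1697]
eef_rot: [0.994, -0.113, 0.006, -0.0]
wrist_force: [-13.7, 0.9, 38.0]
width: -0.0
grip_force: 19.3
```

```bash
python3 go.py
```

```text
clock 11.85 stand-frame tcp [np.float64(-0.04639611421469337), np.float64(-0.0006227192757226954), np.float64(0.1697265840748756)] F [-13.7067   0.8661  37.9808] w -4.3797556898005386e-05 q [-0.0305 -0.0554  1.6377 -0.0007  1.5479  1.7659]
tool axes in stand [[1.0, 0.001, 0.011], [0.001, -1.0, 0.002], [0.011, -0.002, -1.0]]
```

z is 0.170 at 38 N, so the hood is on its stop. Retreat straight up and verify.

Emit:
{"name": "jog_arm", "arguments": {
  "targets": [
    [0,0,0,0,0,0,1],
    [0,0,0,0,0,-0.05,1],
    [0,0,0,0,0,-0.15,1],
    [0,0,0,0,0,-0.3,1],
    [0,0,0,0,0,-0.45,1],
    [0,0,0,-0.3,0,-0.6,1],
    [0,0,0,-0.5,0,-0.6,1],
    [0,0,0,-0.5,0,-0.6,1],
    [0,0,0,-0.5,0,-0.6,1],
    [0,0,0,-0.5,0,-0.6,1]
  ]
}}

```text
clock: 12.85
tcp_pos: [0.3303, 0.0757, 0.3398]
eef_rot: [0.994, -0.112, 0.002, -0.0]
wrist_force: [0.3, 0.3, -0.1]
width: 0.0003
grip_force: 0.0
```

```bash
python3 go.py
python3 - <<'E'
from fit import *
P=[0.5243,0.032,-0.2265]
a=arm.snapshot("scene");arm.snapshot("wrist")
for c in("scene","wrist"):
  for q in("hood_lip","hood_top","carriage_knob"):
    l=arm.landmark_of(q,c)
    if l: print(q,c,np.array(l[0]["xy"]),[proj(c,model([*P,0,A])[q]).round(1) for A in(0,.06)])
cv2.imwrite("pics/c5.png",cv2.resize(a[110:320,220:430],(630,600))[:,:,::-1])
E
```

```text
clock 12.85 stand-frame tcp [np.float64(-0.19884122702838636), np.float64(-0.0009292699616141528), np.float64(0.3397558164240715)] F [ 0.2936  0.3115 -0.1186] w 0.00033678631550257415 q [ 0.058  -0.3834  1.5668 -0.0004  1.9541  1.8535]
tool axes in stand [[1.0, 0.002, 0.004], [0.002, -1.0, 0.001], [0.004, -0.001, -1.0]]
hood_lip scene [308. 197.] [array([310.4, 198.5]), array([310.6, 197.4])]
hood_top scene [316.9 206.8] [array([315.1, 204.9]), array([315.7, 204.9])]
hood_lip wrist [317.6  87.3] [array([317.5,  84.2]), array([317.4,  78.7])]
hood_top wrist [315.1  15.5] [array([317.2,  12.6]), array([317.1,   0.3])]
carriage_knob wrist [581.2  16. ] [array([317.5,  12. ]), array([317.5,  12. ])]
```

View pics/c5.png

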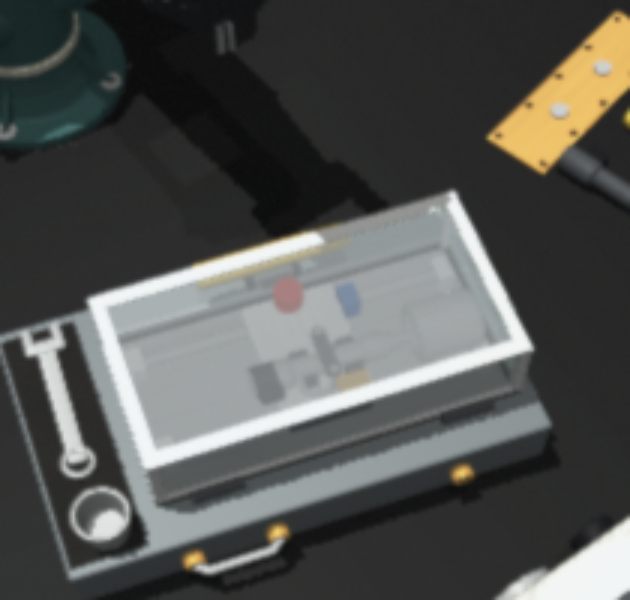

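The hood is flat shut: the wrist landmarks match 0 rad. The knob at scene pixel (316,213) agrees with gap 0, and the spanner and cup are unmoved. Handing in.

```bash
python3 -c "
from cell import arm
print(arm.hand_in())"
```

```text
the job is handed in; nothing more can be done
None
```

The job is handed in, with no verdict returned: the carriage is home against its stop, the hood is pressed shut past its catch, and the spanner and cup lie as they were; I didn't re-check the other bench items, but the arm never worked near them.

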